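# Feed one release ball into the carrying tray and hold it over the clutch

## Robot

A 6-joint arm with a two-finger parallel gripper is mounted at the origin on a cart in front of the work surface, level with it; the furniture and walls round the work are solid. World frame = base frame: x ahead of the robot, y to its left, z up, the work surface at z = 0. Lengths are in m, angles in rad, forces in N, time in s.
With the tool pointing down it reaches from about 0.35 to 0.875 m from the base axis. Payload 4.2 kg.
Tool frame: the origin (TCP) lies on the centre line of the jaws, within the pads' length; the fingertips stand 25 mm ahead of it and the grasp point (between the pads) lies 6 mm ahead of it; z points along the fingers, y is the direction in which the jaws open and shut (so a half turn about z gives the same grasp; the last joint's range is limited). The gripper opens to 85 mm and grips with 20 to 120 N. Pads are 22 mm wide; open, the fingers measure 114 mm over their backs; the gripper's body (76 mm by 85 mm) begins 54 mm behind the grasp point. The pads swing forward as they close: fully open they stand 13 mm farther back than shut.
Start: joints at [1.446, 0.385, 0.008, 0, -1.194, -0.259], TCP at [0.234, 0.58, 0.256] pointing down, gripper open.
Joint ranges: [-3.14, 3.14], [-1.21, 2.06], [-1.07, 1.41], [-3.16, 2.05], [-2.99, -0.16], [-3.1, 3.1]. Speed limits (rad/s): [2.79, 2.79, 3.14, 3.14, 3.14, 3.14].

## Interface

Orientations are given as a unit quaternion [x, y, z, w].
In Python, from rig import robot gives the robot as it stands.
- The arm moves only by the tool arm_command, never from a script. Its argument "series" is a list of rows, each a list of 6 numbers: the shift along the tool's x, y, z in m, then the turn, a rotation vector about the tool's x, y, z in degrees. A call has 1 to 5 rows; each row shifts and turns the commanded pose from where the row before left it, along the tool's axes as they then stand; what a row does not reach is not made up. A row lasts 1/10 s, in which the tool goes at most 50 mm and 8.59 degrees, less where a joint would pass 70% of its speed; a pose out of reach is approached as far as the arm can. A call is refused whole if a number of a shift passes 0.05 or a number of a turn 8.59, either way. A call with a gripper value outside its range is refused whole. "grip" is the opening, from 0 (shut) to 1 (fully open), set as the call begins (left out, the last holds). The fingers move at their own pace and stop on an object; the grip force is fixed at half the most. Time passes only in rows, so rows that do not move let the fingers close. It gives the time, the measured TCP pose, the force and the opening at its end, in the units of the state.
- robot.read_state(): the state, without advancing time (a new reading comes with each control period).
- robot.grab_frame(name): name is "scene" or "side" or "wrist"; returns a dict with "img" (480x640x3 uint8, blue, green, red), "intrinsics" (3x3 intrinsics, pixels), "dist" ([k1, k2, p1, p2, k3] as OpenCV has them; the pictures are not rectified), "pose" (4x4, takes a point from camera to world coordinates); the wrist camera has in their place "tool_from_camera" (4x4, takes a point from camera to tool coordinates, whose origin is the TCP and whose axes are the flange's). Camera axes: x right, y down, z forward; pixel columns grow to the right and rows downward; lengths in m; the calibration is good to about 2 mm. A picture is of the moment at which its call begins: read the wrist's pose just before it. There is no depth.
- robot.sign_off(): hands the job in, once; it reports no verdict.
The state is a dict: "time_s": time; "qpos": joint angles; "qvel": joint speeds; "joint_torque": joint torques, N m; "tcp_pos": TCP position; "tcp_rot": TCP orientation; "ft_force": force on the tool from outside, world axes, zero at the start; "torque": the same for the moment, N m; "opening": finger opening in m.
Only numpy, scipy, OpenCV 4.12 (cv2) and the standard library are available. Lean on these libraries where they do the work, as an engineer would, in place of code of your own. Each camera call takes 0.05 s, during which the arm holds its last target.

## Task

Press the ball feeder's plunger down to its stop once, hold it there a moment while one steel ball drops into the cup of the tray docked underneath, and let the plunger come back up. Then take the tray by its upright tab, draw it straight out from under the outlet before lifting it, and carry it level, with the ball staying in its cup, to the clutch basket. Finish while still holding the tray: level and still, its cup over the middle of the clutch basket and a few centimetres above it, touching nothing, so that the fitter can take the ball from it; leave the second and third ball in the feeder and everything else on the bench where it is.

Things in the scene. Friction and masses are not known exactly. Their poses are not given: they have to be found in the camera images.
- feeder: Fixed one-shot ball feeder: grey fork-shaped base 12 mm high (block x 30..110 mm, y -50..50 mm, two legs at y = 35..50 mm either side reaching to x = -45 mm), above it an open dark steel ball race sloping down to a square outlet 26 mm wide, under a bridge 101 mm high. Origin on the bench straight under the outlet; +x points from the outlet back under the race, away from the tray's tab; z up.
- feeder_outlet (a point): Centre of the outlet's lower end, 26 mm above the bench. A ball in the docked tray's cup has its top at 20 mm, so only 6 mm remain: draw the tray straight out along the feeder's -x, sliding on the bench, until its cup is at least 40 mm from the outlet; only then lift.
- plunger_head (a point): Centre of the top of the plunger's black mushroom head (34 mm across, nearly flat top), 145.5 mm above the bench and 24 mm along +x from the outlet when up; it moves with the plunger. It is the highest point of the feeder; press it straight down from above.
- plunger (a joint): Plunger travel in m: 0 up (at rest), 0.012 at its lower stop. Spring: about 1 N at the start, 4.5 N at the stop; returns by itself. The gate frees the first ball only in the last 1.5 mm before the stop, while a finger holds the others back; the ball then needs about half a second to roll out and drop. Each full stroke lets out one ball.
- tray: Loose aluminium tray 170 x 64 mm, lip 10 mm high, about 0.18 kg, lying on the bench between the feeder's legs (2.5 mm free each side). Origin on its underside under the upright grip tab; +x points along the tray to the ball cup (that end is at 115 mm, the other at -55 mm), z up. Docked, it is parallel to the feeder, tab 90 mm from the outlet on its -x side. Centre of mass within 25 mm of the tab.
- tray_tab (a point): Middle of the upright grip tab, 38 mm above the tray's underside; axes as the tray. The tab is a flat plate 14 mm thick (along y), 36 mm long (along x), top 54 mm above the underside, with a foot 26 mm wide up to 9.5 mm. Grip it across its thickness from above.
- tray_pocket (a point): Centre of the floor of the ball cup: 90 mm along the tray's +x from its origin, 4 mm above its underside. The cup is a round collar about 33 mm inside diameter with a rim only 4 mm high; docked, it lies under the feeder's outlet.
- ball_1_center (a point): Centre of the first steel ball, 16 mm diameter, 16 g, oiled; at the start it rests against the gate, lowest in the race. Lying in the cup its centre is 8 mm above the cup's floor and up to 9 mm off its middle.
- ball_2_center (a point): Centre of the second ball, of the same size, behind the first in the race (at the start some 60 mm and more above the bench); it must stay in the feeder, as must a third one behind it.
- clutch_basket: Work piece: round motorcycle clutch basket, a castellated grey metal drum with dark plates inside, 121 mm across, 47 mm high, loose, standing on the bench; origin at the centre of its underside, z up. It stands on the thin grey mat (3 mm) to the left of the feeder, the carburettor beside it on either side.
- carburettor: Bystander: carburettor, an upright metal casting with a black round cap, 82 x 90 x 109 mm, on the mat nearer to or farther from the feeder than the basket, so the tray must pass over or round it; origin at the centre of its underside.
- gear_shaft: Bystander: gearbox shaft with gears lying at the front of the bench, 52 x 150 x 52 mm; origin under its centre, long along its y.
- con_rod: Bystander: connecting rod lying flat at the front left of the bench, 82 x 172 x 20 mm; origin under its centre, long along its y.
- spanner_17: Bystander: spanner lying flat at the front of the bench, 35 x 204 x 9 mm, long along its y.
- pliers: Bystander: pliers with green handles lying flat at the front right, 53 x 174 x 12 mm, long along their y.
Not all that is in view belongs to the job. Of the things that look like the tray, the larger one is meant.

How it is judged:
By the outcome, as a careful person would: the job done as asked, in the order asked, and still so for the second after the job is handed in, while the arm keeps its last pose, push and grip.
It also fails if it takes over 64 s, if anything falls off the work surface, if the arm or the gripper's body presses on something with over 40 N, if the wrist force passes 120 N, or if a joint passes its speed limit or range.

## Working session

There is one attempt and no reset: what is moved stays moved. The work goes in short steps, Python scripts to look and compute and a tool call to move; the robot and the scene stay as the last step left them, time stands still between calls to the robot, and variables do not carry over. Pictures are saved under pics/ and viewed, and the job is handed in when it is done.

Besides the shell and the picture viewer there is one more tool, called after "Call:" in YAML: its name, and indented under it one key for each argument. arm_command: Moves the arm, as the interface text tells. Its arguments: {"type":"object","properties":{"series":{"type":"array","items":{"type":"array","items":{"type":"number"}}},"grip":{"type":"number"}},"required":["series"]}

```bash
ls -la; mkdir -p pics
python3 - <<'E'
from rig import robot
import cv2,numpy as np
s=robot.read_state(); print(s)
for n in ["scene","side","wrist"]:
    f=robot.grab_frame(n); cv2.imwrite(f"pics/{n}0.png",f["img"])
    np.savez(f"pics/{n}0.npz",**{k:np.array(v) for k,v in f.items()})
    print(n,{k:np.round(np.array(v),4).tolist() for k,v in f.items() if k!="img"})
E
```

```text
total 12
drwxr-xr-x  3 agent agent 4096 Dec  6 16:41 .
drwxr-xr-x 23 root  root  4096 Dec  6 16:41 ..
drwxr-xr-x  2 agent agent 4096 Dec  6 16:41 pics
{'time_s': 0.0, 'qpos': array([ 1.44562239e+00,  3.85581373e-01,  6.59814029e-03, -5.28713634e-04,
       -1.19400018e+00, -2.58564898e-01]), 'qvel': array([ 0.00060679, -0.00097823,  0.00047766,  0.00094535,  0.00057976,
        0.0008191 ]), 'joint_torque': array([ 1.10946810e-03, -3.92283905e+01,  1.88398468e+01,  4.18609142e+00,
       -4.64784389e-03, -8.67514807e-07]), 'tcp_pos': array([0.23378696, 0.57904242, 0.2551913 ]), 'tcp_rot': array([ 9.81630242e-01, -1.90789967e-01, -1.72278474e-04,  1.10748900e-03]), 'ft_force': array([0.44074236, 0.67024626, 0.16998753]), 'torque': array([ 0.01832248, -0.00063026,  0.00574255]), 'opening': 0.08504164708959594}
scene {'intrinsics': [[503.1528, 0.0, 318.8892], [0.0, 503.1528, 243.2187], [0.0, 0.0, 1.0]], 'dist': [-0.1149, 0.0, 0.0, 0.0, 0.0], 'pose': [[0.8809, -0.33, 0.3391, 0.094], [-0.4728, -0.5828, 0.6609, -0.8869], [-0.0205, -0.7426, -0.6694, 0.9482], [0.0, 0.0, 0.0, 1.0]]}
side {'intrinsics': [[567.1899, 0.0, 328.5774], [0.0, 567.1899, 234.144], [0.0, 0.0, 1.0]], 'dist': [-0.1324, 0.0, 0.0, 0.0, 0.0], 'pose': [[0.9162, -0.2203, 0.3348, 0.0063], [-0.4008, -0.5109, 0.7605, -1.2615], [0.0035, -0.8309, -0.5563, 0.9508], [0.0, 0.0, 0.0, 1.0]]}
wrist {'intrinsics': [[352.5408, 0.0, 318.1195], [0.0, 352.5408, 241.6375], [0.0, 0.0, 1.0]], 'dist': [-0.0269, 0.0, 0.0, 0.0, 0.0], 'tool_from_camera': [[-0.0004, -0.9464, -0.323, 0.0844], [1.0, -0.0004, -0.0, 0.0007], [-0.0001, -0.323, 0.9464, -0.1181], [0.0, 0.0, 0.0, 1.0]]}
```

View pics/scene0.png

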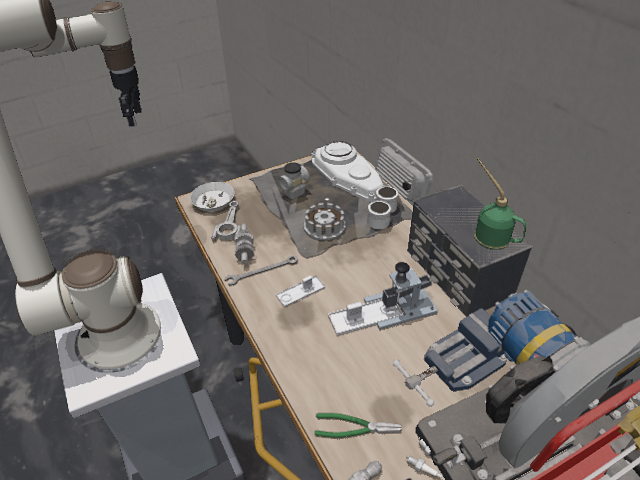

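View pics/side0.png

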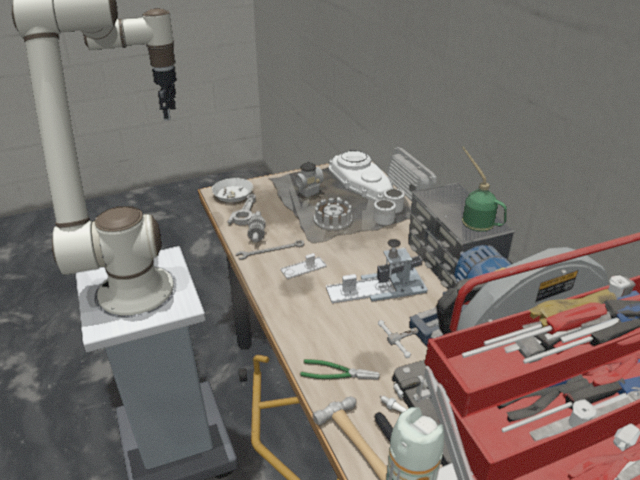

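View pics/wrist0.png

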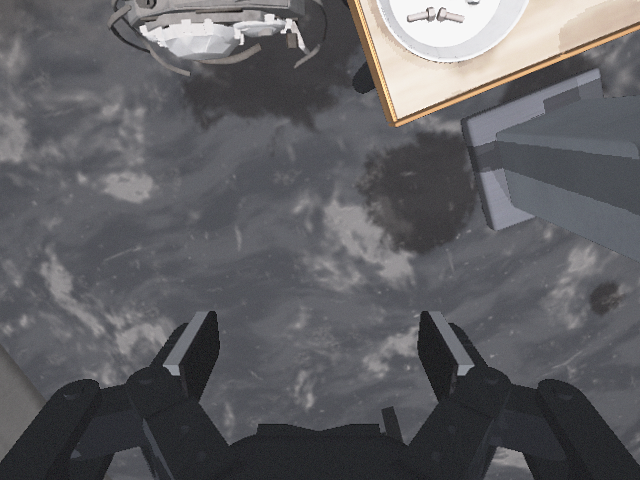

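The scene view shows the feeder at about (405,300) and two tray-like things. The docked tray has its tab at (353,312); a smaller loose one lies at (300,290). The docked, larger one fits the description. The basket is at (325,220) and the carburettor at (293,180). I'll enlarge to confirm.

Run:
```python
import cv2
a=cv2.imread("pics/scene0.png"); c=a[250:345,265:445]; cv2.imwrite("pics/sc_crop.png",cv2.resize(c,None,fx=4.4,fy=4.4,interpolation=cv2.INTER_CUBIC))
a=cv2.imread("pics/side0.png"); c=a[230:310,270:435]; cv2.imwrite("pics/si_crop.png",cv2.resize(c,None,fx=4.8,fy=4.8,interpolation=cv2.INTER_CUBIC))
a=cv2.imread("pics/scene0.png"); c=a[140:260,240:400]; cv2.imwrite("pics/sc_crop2.png",cv2.resize(c,None,fx=4.8,fy=4.8,interpolation=cv2.INTER_CUBIC))
```

```text
(no output)
```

View pics/sc_crop.png

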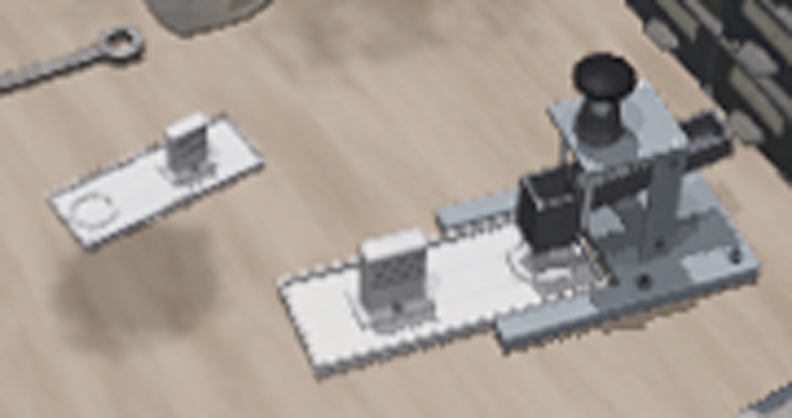

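View pics/si_crop.png

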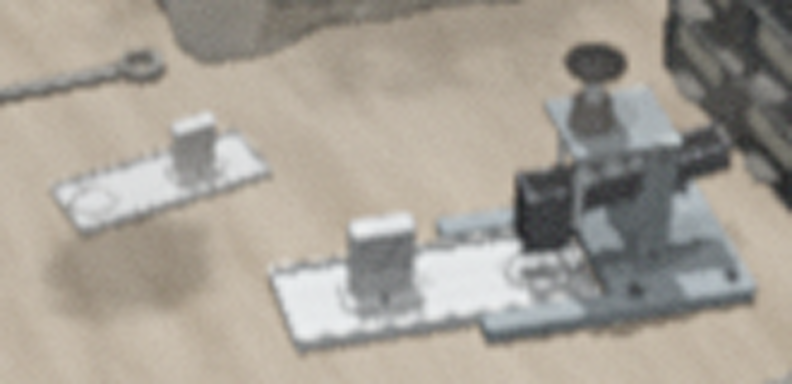

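View pics/sc_crop2.png

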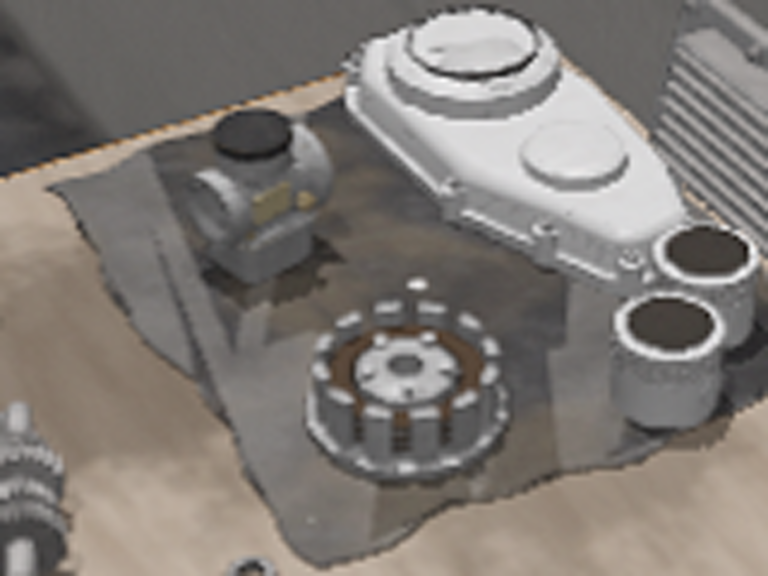

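The docked tray is clearly the larger one, and the other lies free with no ball or outlet over it. Next I'll measure roughly from both fixed views.

```bash
cat > h.py <<'E'
import cv2,numpy as np
from scipy.spatial.transform import Rotation as R
from rig import robot
def load(n): return dict(np.load(f"pics/{n}.npz"))
def ray(f,uv,T=None):
    T=f["pose"] if T is None else T
    p=cv2.undistortPoints(np.array(uv,float).reshape(-1,1,2),f["intrinsics"],f["dist"]).reshape(-1,2)
    d=np.c_[p,np.ones(len(p))]@T[:3,:3].T
    return T[:3,3],d
def onz(f,uv,z,T=None):
    o,d=ray(f,uv,T); return o+d*((z-o[2])/d[:,2])[:,None]
def tri(fs,uvs,Ts=None):
    A=np.zeros((3,3));b=np.zeros(3)
    rs=[]
    for i,(f,uv) in enumerate(zip(fs,uvs)):
        o,d=ray(f,[uv],None if Ts is None else Ts[i]); d=d[0]/np.linalg.norm(d[0]); P=np.eye(3)-np.outer(d,d); A+=P;b+=P@o; rs.append((P,o))
    x=np.linalg.solve(A,b); return x,[np.linalg.norm(P@(x-o)) for P,o in rs]
def proj(f,X,T=None):
    T=f["pose"] if T is None else T
    W=np.linalg.inv(T); return cv2.projectPoints(np.array(X,float).reshape(-1,1,3),cv2.Rodrigues(W[:3,:3])[0],W[:3,3],f["intrinsics"],f["dist"])[0].reshape(-1,2)
def toolT(s):
    T=np.eye(4);T[:3,:3]=R.from_quat(s["tcp_rot"]).as_matrix();T[:3,3]=s["tcp_pos"];return T
def wrist(name):
    s=robot.read_state(); f=robot.grab_frame("wrist"); f={k:np.array(v) for k,v in f.items()}
    f["pose"]=toolT(s)@f["tool_from_camera"]; cv2.imwrite(f"pics/{name}.png",f["img"]); np.savez(f"pics/{name}.npz",**f); return s,f
def grab(cam,name):
    f=robot.grab_frame(cam); f={k:np.array(v) for k,v in f.items()}; cv2.imwrite(f"pics/{name}.png",f["img"]); np.savez(f"pics/{name}.npz",**f); return f
def tool_delta(s,target):
    return R.from_quat(s["tcp_rot"]).as_matrix().T@(np.array(target)-s["tcp_pos"])
E
python3 - <<'E'
from h import *
a,b=load("scene0"),load("side0")
def blob(f,x0,y0,x1,y1,th):
    g=f["img"].max(2)[y0:y1,x0:x1]; m=(g<th).astype(np.uint8)
    n,l,st,c=cv2.connectedComponentsWithStats(m); 
    return [(np.round(c[i]+[x0,y0],1).tolist(),(st[i][:4]+[x0,y0,0,0]).tolist(),int(st[i][4])) for i in range(1,n) if st[i][4]>20]
print(blob(a,390,258,416,277,50),blob(b,384,236,408,252,85))
# head by hand
print("head",tri([a,b],[(402.3,267.3),(394.2,243.1)]), onz(a,[(402.3,267.3)],.1455),onz(b,[(394.2,243.1)],.1455))
S=lambda x,y:(265+x/4.4,250+y/4.4); D=lambda x,y:(270+x/4.8,230+y/4.8)
print("tab top centre",tri([a,b],[S(393,241),D(381,222)]),onz(a,[S(393,241)],.054),onz(b,[D(381,222)],.054))
print("tray far corners",onz(a,[S(279,285),S(319,372)],.008),onz(b,[D(268,272),D(300,345)],.008))
print("foot legs scene",onz(a,[S(437,222),S(500,345)],.006))
Q=lambda x,y:(240+x/4.8,140+y/4.8)
print("basket",onz(a,[Q(406,364)],.045),"carb cap",onz(a,[Q(252,133)],.112))
print("basket rim base L,R",onz(a,[Q(306,410),Q(508,410)],.012))
E
```

```text
[([402.5, 267.5], [396, 263, 13, 14], 86)] [([393.7, 242.7], [389, 240, 11, 7], 57)]
head (array([ 0.63139724, -0.25290591,  0.13785193]), [np.float64(1.21017524911225e-05), np.float64(1.2101752491180376e-05)]) [[ 0.62633953 -0.25888784  0.1455    ]] [[ 0.62550255 -0.2623977   0.1455    ]]
tab top centre (array([ 0.5173164 , -0.23437752,  0.05418983]), [np.float64(0.0001145825154129571), np.float64(0.00011458251541285786)]) [[ 0.51752876 -0.23423992  0.054     ]] [[ 0.51729895 -0.23417268  0.054     ]]
tray far corners [[ 0.4683427  -0.19732965  0.008     ]
 [ 0.45787433 -0.2598938   0.008     ]] [[ 0.46772163 -0.19701367  0.008     ]
 [ 0.45897756 -0.25984896  0.008     ]]
foot legs scene [[ 0.5692017  -0.19928566  0.006     ]
 [ 0.55215448 -0.29039084  0.006     ]]
basket [[0.62094903 0.09968057 0.045     ]] carb cap [[0.60856368 0.27522561 0.112     ]]
basket rim base L,R [[0.56656792 0.12690092 0.012     ]
 [0.67243307 0.066738   0.012     ]]
```

```bash
cat >> h.py <<'E'
def plan(s,target,yaw_deg,N,dirn=None,spread=None):
    """rows (rounded: mm, 0.1deg) from measured pose to target, tool straight down, tool-x yaw"""
    T=toolT(s); p=T[:3,3].copy(); Rm=R.from_matrix(T[:3,:3])
    y0=np.degrees(np.arctan2(T[1,0],T[0,0])); dy=yaw_deg-y0
    if dirn is None: dy=(dy+180)%360-180
    p0=p.copy(); R1=lambda y: R.from_euler('z',y,degrees=True)*R.from_euler('x',180,degrees=True)
    R0=R1(y0); tilt=(R0.inv()*Rm).as_rotvec()
    rows=[]
    for i in range(1,N+1):
        a=i/N; pt=p0+(np.array(target)-p0)*a
        Rt=R1(y0+dy*a)*R.from_rotvec(tilt*(1-a))
        sh=np.round(Rm.inv().apply(pt-p),4); p=p+Rm.apply(sh)
        tv=np.round(np.degrees((Rm.inv()*Rt).as_rotvec()),2); Rm=Rm*R.from_rotvec(np.radians(tv))
        rows.append(sh.tolist()+tv.tolist())
    print("y0",round(y0,2),"tilt deg",np.round(np.degrees(tilt),3))
    for i in range(0,N,5): print(str(rows[i:i+5]).replace(" ",""))
    return rows
E
python3 - <<'E'
from h import *
s=robot.read_state(); plan(s,(.47,-.225,.27),-190,20,dirn=1)
E
```

```text
y0 -22.0 tilt deg [-0.097  0.007  0.   ]
[[0.026,0.0329,-0.0007,0.0,-0.01,8.4],[0.0305,0.0287,-0.0006,0.01,-0.02,8.4],[0.0344,0.0239,-0.0007,0.0,-0.01,8.4],[0.0375,0.0187,-0.0007,0.01,-0.01,8.4],[0.0399,0.0129,-0.0007,-0.0,-0.01,8.4]]
[[0.0413,0.0071,-0.0007,0.0,-0.01,8.4],[0.0419,0.0009,-0.0008,0.01,-0.01,8.4],[0.0416,-0.0053,-0.0007,-0.0,-0.01,8.4],[0.0403,-0.0112,-0.0007,0.0,-0.01,8.4],[0.0383,-0.017,-0.0008,0.01,-0.01,8.4]]
[[0.0354,-0.0225,-0.0007,0.0,-0.01,8.4],[0.0318,-0.0273,-0.0008,0.01,-0.0,8.4],[0.0274,-0.0317,-0.0007,0.0,-0.01,8.4],[0.0225,-0.0354,-0.0008,0.01,-0.0,8.4],[0.017,-0.0383,-0.0007,-0.0,-0.01,8.4]]
[[0.0113,-0.0403,-0.0007,0.0,-0.0,8.4],[0.0053,-0.0416,-0.0008,0.01,-0.0,8.4],[-0.0008,-0.0419,-0.0007,0.0,-0.01,8.4],[-0.007,-0.0413,-0.0008,0.01,0.0,8.4],[-0.0129,-0.0399,-0.0007,0.0,0.0,8.4]]
```

Call:
arm_command:
  series:
    - [0.026, 0.033, 0, 0, 0, 8.4]
    - [0.03, 0.029, 0, 0, 0, 8.4]
    - [0.034, 0.024, 0, 0, 0, 8.4]
    - [0.038, 0.019, 0, 0, 0, 8.4]
    - [0.04, 0.013, -0.004, 0, 0, 8.4]
  grip: 0

```text
time_s: 0.65
tcp_pos: [0.2921, 0.3757, 0.2596]
tcp_rot: [0.847, -0.532, 0.0, 0.001]
ft_force: [-0.2, 0.5, 1.0]
opening: 0.012
```

Call:
arm_command:
  series:
    - [0.041, 0.007, -0.002, 0, 0, 8.4]
    - [0.042, 0.001, -0.002, 0, 0, 8.4]
    - [0.042, -0.005, -0.002, 0, 0, 8.4]
    - [0.04, -0.011, -0.002, 0, 0, 8.4]
    - [0.038, -0.017, -0.002, 0, 0, 8.4]

```text
time_s: 1.15
tcp_pos: [0.3505, 0.1754, 0.2704]
tcp_rot: [-0.6, 0.8, 0.0, 0.0]
ft_force: [0.9, 0.4, 0.3]
opening: -0.0
```

Call:
arm_command:
  series:
    - [0.035, -0.023, 0, 0, 0, 8.4]
    - [0.032, -0.027, 0, 0, 0, 8.4]
    - [0.027, -0.032, 0, 0, 0, 8.4]
    - [0.023, -0.035, 0, 0, 0, 8.4]
    - [0.017, -0.038, 0, 0, 0, 8.4]

```text
time_s: 1.65
tcp_pos: [0.4096, -0.0252, 0.2704]
tcp_rot: [-0.273, 0.962, 0.0, 0.0]
ft_force: [0.7, 1.2, 0.1]
opening: -0.0002
```

Call:
arm_command:
  series:
    - [0.011, -0.04, 0, 0, 0, 8.4]
    - [0.005, -0.042, 0, 0, 0, 8.4]
    - [-0.001, -0.042, 0, 0, 0, 8.4]
    - [-0.007, -0.041, 0, 0, 0, 8.4]
    - [-0.013, -0.04, 0, 0, 0, 8.4]

```text
time_s: 2.15
tcp_pos: [0.4695, -0.226, 0.2701]
tcp_rot: [0.09, 0.996, 0.0, -0.0]
ft_force: [-0.1, 0.7, 0.2]
opening: -0.0
```

Call:
arm_command:
  series:
    - [0, 0, 0, 0, 0, 0]
    - [0, 0, 0, 0, 0, 0]

```text
time_s: 2.35
tcp_pos: [0.4691, -0.2249, 0.2694]
tcp_rot: [0.088, 0.996, 0.0, -0.001]
ft_force: [0.0, 0.9, -0.1]
opening: -0.0003
```

Run:
```python
from h import *
s,f=wrist("w1"); print(s["time_s"],s["tcp_pos"],s["tcp_rot"],s["ft_force"],s["opening"],s["qpos"])
```

```text
2.35 [ 0.46907025 -0.22490783  0.26943846] [ 8.79470841e-02  9.96124704e-01  2.52714051e-04 -9.06254924e-04] [ 0.03427691  0.90483544 -0.06375426] -0.0003028970541607737 [-1.35088099e-01  1.97127776e-01 -2.23810592e-01 -4.59424698e-04
 -1.15169226e+00 -1.61164267e+00]
```

View pics/w1.png

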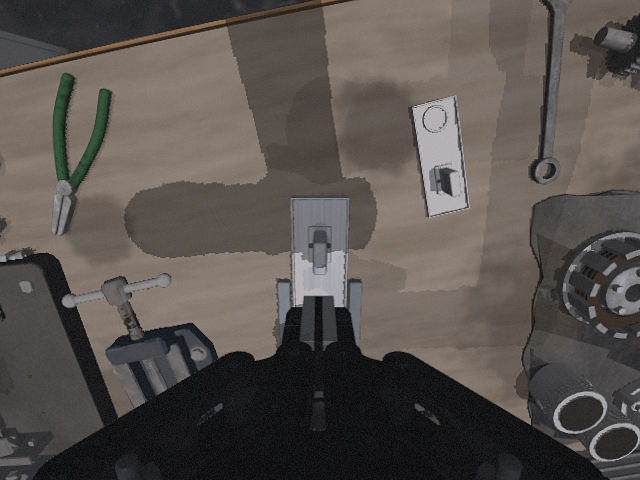

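The wrist view looks toward the robot at the top. The docked tray is upright in the picture, edges x≈291 and 349, tab at (319,250), feeder legs beside it at x≈283 and 355; the closed fingers hide the plunger. The small decoy is at (440,155). I'll measure tray edges and the tab.

Run:
```python
from h import *
f=load("w1"); im=f["img"]; 
c=im[180:340,240:400]; cv2.imwrite("pics/w1c.png",cv2.resize(c,None,fx=3.75,fy=3.75,interpolation=cv2.INTER_CUBIC))
g=cv2.GaussianBlur(cv2.cvtColor(im,cv2.COLOR_BGR2GRAY),(3,3),0)
for y in range(205,306,20): print(y,g[y,284:300].tolist(),g[y,340:358].tolist())
```

```text
205 [80, 79, 78, 79, 78, 83, 100, 109, 101, 104, 118, 125, 124, 122, 121, 122] [124, 123, 124, 124, 125, 122, 110, 104, 101, 88, 82, 84, 84, 84, 84, 84, 85, 85]
225 [84, 85, 86, 86, 86, 86, 89, 98, 101, 99, 110, 121, 120, 118, 119, 121] [122, 123, 123, 123, 123, 116, 108, 110, 107, 89, 81, 82, 82, 82, 82, 82, 81, 81]
245 [85, 85, 85, 85, 83, 82, 86, 103, 111, 103, 104, 116, 120, 119, 119, 119] [120, 121, 122, 122, 119, 109, 103, 99, 88, 83, 84, 84, 84, 83, 82, 81, 81, 80]
265 [129, 128, 129, 128, 124, 111, 90, 91, 125, 144, 146, 164, 180, 181, 181, 181] [172, 173, 168, 141, 109, 115, 136, 132, 117, 112, 112, 113, 114, 114, 114, 114, 115, 115]
285 [130, 130, 131, 131, 124, 99, 71, 77, 115, 143, 153, 166, 178, 180, 179, 179] [169, 170, 165, 139, 113, 124, 120, 79, 60, 71, 94, 111, 115, 114, 114, 115, 116, 117]
305 [128, 129, 129, 130, 128, 117, 98, 84, 94, 128, 139, 123, 127, 137, 131, 123] [169, 170, 165, 143, 124, 118, 97, 69, 64, 80, 102, 113, 113, 113, 113, 113, 113, 115]
```

View pics/w1c.png

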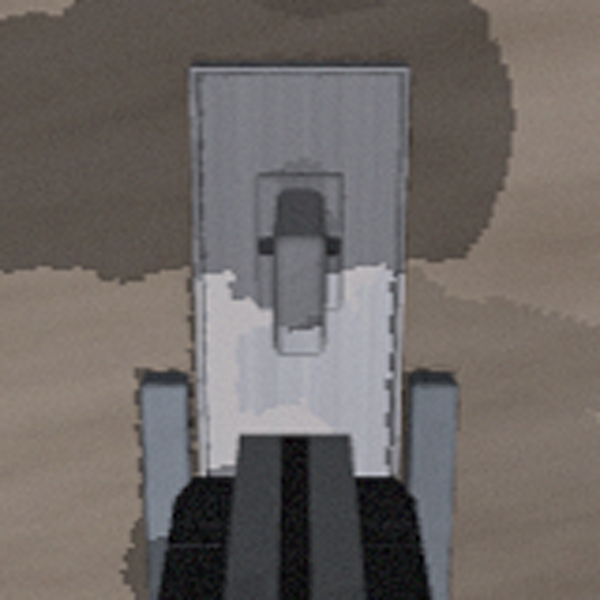

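Run:
```python
from h import *
f=load("w1"); C=lambda x,y:(240+x/3.75,180+y/3.75)
L=onz(f,[C(190,68),C(200,470)],.010); Rr=onz(f,[C(410,68),C(398,470)],.010)
print("L",L,"R",Rr); 
for e in (L,Rr): d=e[1]-e[0]; print("yaw",np.degrees(np.arctan2(d[1],d[0])))
print("width",np.linalg.norm(L[0]-Rr[0]), "end mid",(L[0]+Rr[0])/2)
tt=onz(f,[C(275,238),C(327,238),C(325,352),C(275,352)],.054); print("tab",tt,tt.mean(0), np.linalg.norm(tt[0]-tt[1]),np.linalg.norm(tt[0]-tt[3]))
legs=onz(f,[C(143,383),C(187,383),C(412,383),C(457,383)],.012); print("legs",legs,legs.mean(0)); d=legs[0]-legs[3]; print(np.linalg.norm(d))
d=legs[3]-legs[0]; print("legs yaw", np.degrees(np.arctan2(d[1],d[0]))-90)
m=onz(f,[C(300,68)],.010)[0]; t=tt.mean(0); print("axis yaw end->tab",np.degrees(np.arctan2(t[1]-m[1],t[0]-m[0])),np.linalg.norm((t-m)[:2]))
```

```text
L [[ 0.46012501 -0.25455544  0.01      ]
 [ 0.58928696 -0.27768569  0.01      ]] R [[ 0.47131729 -0.19178747  0.01      ]
 [ 0.6004864  -0.21491896  0.01      ]]
yaw -10.152878463126925
yaw -10.152860266939948
width 0.0637580223200678 end mid [ 0.46572115 -0.22317145  0.01      ]
tab [[ 0.50082925 -0.23638317  0.054     ]
 [ 0.50326849 -0.22270742  0.054     ]
 [ 0.53592602 -0.22880792  0.054     ]
 [ 0.53350836 -0.24235992  0.054     ]] [ 0.51838303 -0.23256461  0.054     ] 0.013891580556337888 0.03322116684359779
legs [[ 0.55502955 -0.28880409  0.012     ]
 [ 0.55743773 -0.27525155  0.012     ]
 [ 0.56979315 -0.20599699  0.012     ]
 [ 0.5722758  -0.19213691  0.012     ]] [ 0.56363406 -0.24054739  0.012     ]
0.09819357003153394
legs yaw -10.115624591927855
axis yaw end->tab -10.111931546093164 0.05348410302641143
```

Geometry agrees well: tray width is 63.8 mm (given 64), leg span 98 mm (given 100), yaw −10.1°. The tab is at (0.519,−0.233), so the plunger head should be at (0.631,−0.253). Moving above it, fingers shut.

Call:
arm_command:
  series:
    - [-0.041, 0, 0.005, 0, 0, 0]
    - [-0.041, 0, 0.015, 0, 0, 0]
    - [-0.041, 0.001, 0.02, 0, 0, 0]
    - [-0.041, 0, 0.024, 0, 0, 0]
    - [0, 0, 0, 0, 0, 0]
  grip: 0

```text
time_s: 2.9
tcp_pos: [0.6328, -0.2494, 0.1976]
tcp_rot: [0.086, 0.996, 0.001, -0.006]
ft_force: [-0.6, -1.2, -1.1]
opening: -0.0001
```

Run:
```python
from h import *
s=robot.read_state(); a=grab("scene","s2"); b=grab("side","d2"); print(s["time_s"],s["tcp_pos"],s["ft_force"])
A=cv2.resize(a["img"][220:320,350:450],None,fx=4,fy=4,interpolation=cv2.INTER_CUBIC);B=cv2.resize(b["img"][200:300,340:440],None,fx=4,fy=4,interpolation=cv2.INTER_CUBIC)
cv2.imwrite("pics/s2c.png",np.hstack([A,B]))
for f in (a,b): print(proj(f,[[.631,-.2526,.1455],s["tcp_pos"]+[0,0,-.025],s["tcp_pos"]+[0,0,-.038]]))
```

```text
2.9 [ 0.63277948 -0.24938188  0.19758333] [-0.61818398 -1.2188469  -1.12725858]
[[402.38238804 264.88867619]
 [403.30695651 255.10918952]
 [402.7747725  259.29428115]]
[[394.2140215  240.57087051]
 [394.94540098 230.78853355]
 [394.59074247 235.11354442]]
```

View pics/s2c.png

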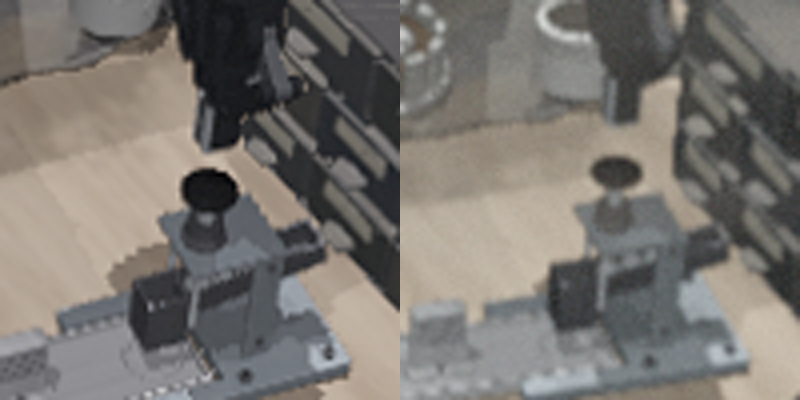

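Call:
arm_command:
  series:
    - [0, 0, 0, 0, 0, 0]
    - [0, 0, 0, 0, 0, 0]

```text
time_s: 3.2
tcp_pos: [0.6308, -0.2511, 0.2093]
tcp_rot: [0.087, 0.996, -0.0, 0.002]
ft_force: [-0.0, -0.3, -0.4]
opening: 0.0002
```

Call:
arm_command:
  series:
    - [0, 0, 0.005, 0, 0, 0]
    - [0, 0, 0.01, 0, 0, 0]
    - [0, 0, 0.01, 0, 0, 0]
    - [0, 0, 0.004, 0, 0, 0]
    - [0, 0, 0, 0, 0, 0]

```text
time_s: 3.7
tcp_pos: [0.6305, -0.2516, 0.1757]
tcp_rot: [0.087, 0.996, 0.0, -0.001]
ft_force: [-0.1, -0.0, 0.2]
opening: -0.0003
```

Call:
arm_command:
  series:
    - [0, 0, 0.001, 0, 0, 0]
    - [0, 0, 0.001, 0, 0, 0]
    - [0, 0, 0, 0, 0, 0]
    - [0, 0, 0, 0, 0, 0]

```text
time_s: 4.1
tcp_pos: [0.6313, -0.2517, 0.1755]
tcp_rot: [0.087, 0.996, -0.0, 0.0]
ft_force: [0.5, -0.6, -0.1]
opening: -0.0003
```

Call:
arm_command:
  series:
    - [0, 0, 0.002, 0, 0, 0]
    - [0, 0, 0.002, 0, 0, 0]
    - [0, 0, 0.002, 0, 0, 0]
    - [0, 0, 0.002, 0, 0, 0]
    - [0, 0, 0.002, 0, 0, 0]

```text
time_s: 4.6
tcp_pos: [0.6312, -0.2516, 0.1655]
tcp_rot: [0.087, 0.996, -0.0, 0.0]
ft_force: [-0.0, 0.6, 3.2]
opening: 0.0
```

Call:
arm_command:
  series:
    - [0, 0, 0.002, 0, 0, 0]
    - [0, 0, 0.001, 0, 0, 0]
    - [0, 0, 0.001, 0, 0, 0]
    - [0, 0, 0, 0, 0, 0]

```text
time_s: 5.0
tcp_pos: [0.6312, -0.2517, 0.1615]
tcp_rot: [0.087, 0.996, -0.0, 0.0]
ft_force: [-1.0, -0.3, 3.1]
opening: 0.0001
```

Call:
arm_command:
  series:
    - [0, 0, 0.002, 0, 0, 0]
    - [0, 0, 0.001, 0, 0, 0]
    - [0, 0, 0.001, 0, 0, 0]
    - [0, 0, 0, 0, 0, 0]

```text
time_s: 5.4
tcp_pos: [0.6313, -0.2517, 0.1583]
tcp_rot: [0.087, 0.996, -0.0, 0.0]
ft_force: [-2.3, 1.3, 6.5]
opening: 0.0
```

Call:
arm_command:
  series:
    - [0, 0, 0.001, 0, 0, 0]
    - [0, 0, 0, 0, 0, 0]
    - [0, 0, 0, 0, 0, 0]
    - [0, 0, 0, 0, 0, 0]
    - [0, 0, 0, 0, 0, 0]

```text
time_s: 5.9
tcp_pos: [0.6313, -0.2517, 0.1583]
tcp_rot: [0.087, 0.996, -0.0, 0.001]
ft_force: [-2.9, 2.5, 10.4]
opening: 0.0001
```

Call:
arm_command:
  series:
    - [0, 0, 0, 0, 0, 0]
    - [0, 0, 0, 0, 0, 0]
    - [0, 0, 0, 0, 0, 0]
    - [0, 0, 0, 0, 0, 0]

```text
time_s: 6.3
tcp_pos: [0.6313, -0.2517, 0.1582]
tcp_rot: [0.087, 0.996, -0.0, 0.001]
ft_force: [-2.8, 2.8, 8.7]
opening: 0.0001
```

Run:
```python
from h import *
a=grab("scene","s3"); b=grab("side","d3")
A=cv2.resize(a["img"][250:330,340:440],None,fx=4,fy=4,interpolation=cv2.INTER_CUBIC);B=cv2.resize(b["img"][225:305,330:430],None,fx=4,fy=4,interpolation=cv2.INTER_CUBIC)
cv2.imwrite("pics/s3c.png",np.hstack([A,B]))
```

```text
(no output)
```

View pics/s3c.png

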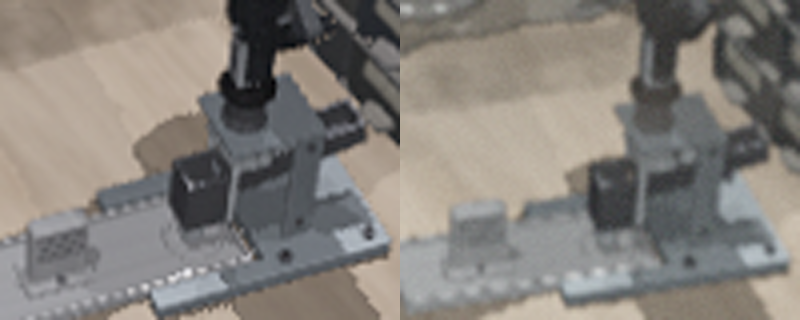

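The plunger is at its stop: TCP height stays at 0.158 while the force rises to about 10 N, and it has been held for over 1 s. The ball can't be made out under the outlet from here. Letting the plunger up, then I'll check the cup.

Call:
arm_command:
  series:
    - [0, 0, -0.004, 0, 0, 0]
    - [0, 0, -0.008, 0, 0, 0]
    - [0, 0, -0.012, 0, 0, 0]
    - [0, 0, -0.02, 0, 0, 0]
    - [0, 0, -0.03, 0, 0, 0]

```text
time_s: 6.9
tcp_pos: [0.6301, -0.2513, 0.2288]
tcp_rot: [0.087, 0.996, 0.001, -0.002]
ft_force: [0.7, 0.6, 0.0]
opening: -0.0003
```

Call:
arm_command:
  series:
    - [0.03, 0, -0.01, 0, 0, 0]
    - [0.045, 0, 0, 0, 0, 0]
    - [0.045, 0, 0, 0, 0, 0]
    - [0.045, 0, 0, 0, 0, 0]
    - [0.03, 0, 0, 0, 0, 0]
  grip: 0.6

```text
time_s: 7.4
tcp_pos: [0.4361, -0.2173, 0.2403]
tcp_rot: [0.087, 0.996, 0.0, -0.0]
ft_force: [0.8, 0.0, 0.7]
opening: 0.0514
```

Call:
arm_command:
  series:
    - [0, 0, 0, 0, 0, 0]
    - [0, 0, 0, 0, 0, 0]
    - [0, 0, 0, 0, 0, 0]

```text
time_s: 7.7
tcp_pos: [0.4402, -0.218, 0.2405]
tcp_rot: [0.087, 0.996, -0.0, 0.0]
ft_force: [0.1, -0.2, 0.9]
opening: 0.0512
```

Run:
```python
from h import *
s,w=wrist("w4");a=grab("scene","s4"); b=grab("side","d4"); print(s["tcp_pos"],s["tcp_rot"],s["ft_force"],s["opening"])
A=cv2.resize(a["img"][250:330,340:440],None,fx=4,fy=4,interpolation=cv2.INTER_CUBIC);B=cv2.resize(b["img"][225:305,330:430],None,fx=4,fy=4,interpolation=cv2.INTER_CUBIC)
cv2.imwrite("pics/s4c.png",np.hstack([A,B]))
```

```text
[ 0.44017144 -0.21797488  0.24050816] [ 8.70473974e-02  9.96204090e-01 -7.39882873e-05  3.95982916e-04] [ 0.0536305  -0.21315192  0.85290171] 0.05115798553938404
```

View pics/s4c.png

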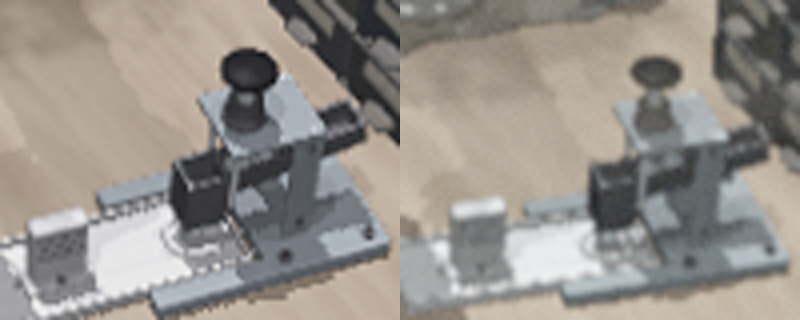

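View pics/w4.png

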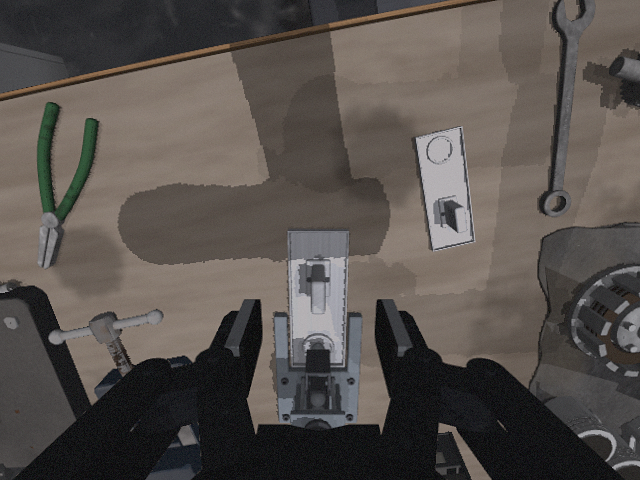

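Run:
```python
import cv2,numpy as np
w=cv2.imread("pics/w4.png"); c=cv2.resize(w[320:440,265:370],None,fx=5,fy=5,interpolation=cv2.INTER_CUBIC); c=np.clip(c*1.6,0,255).astype(np.uint8);cv2.imwrite("pics/w4c.png",c)
o=[]
for n in("scene0","s4"):
    i=cv2.imread(f"pics/{n}.png")[285:325,370:420]; o.append(cv2.resize(i,None,fx=8,fy=8,interpolation=cv2.INTER_CUBIC))
cv2.imwrite("pics/cmp.png",np.hstack(o))
```

```text
(no output)
```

View pics/w4c.png

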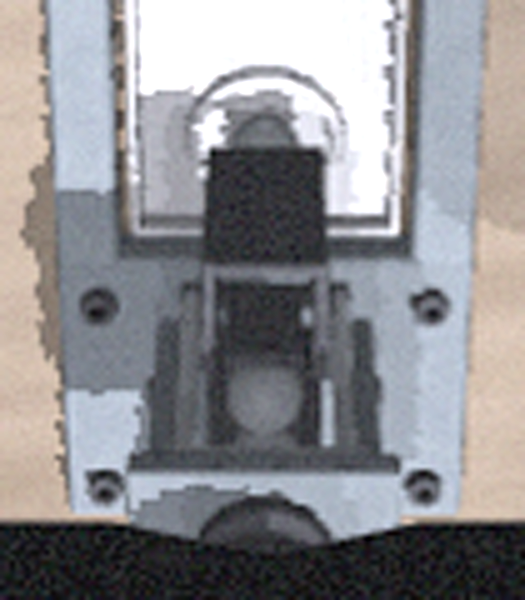

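View pics/cmp.png

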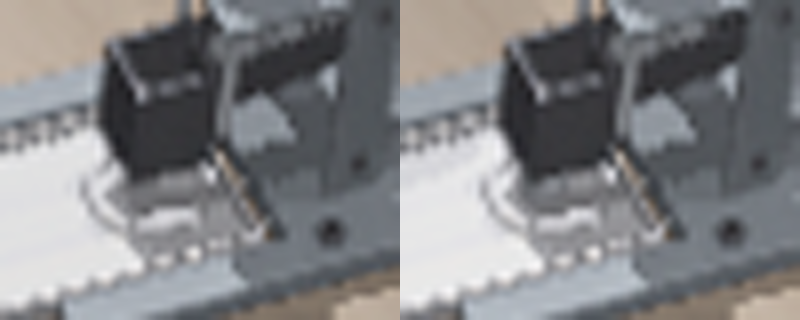

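In the enlarged wrist crop the ball's round top shows in the cup, just ahead of the black outlet at crop (262,132), and the next ball waits in the race at crop (265,395). The plunger is up. Next, the tab: refine its position and compute the approach.

Run:
```python
from h import *
s=robot.read_state(); f=load("w4")
c=f["img"][225:330,270:370]; cv2.imwrite("pics/w4t.png",cv2.resize(c,None,fx=5,fy=5,interpolation=cv2.INTER_CUBIC))
p=proj(f,[[.519,-.2326,.054]]); print(p,(p-[270,225])*5)
print(tool_delta(s,(.519,-.2326,.044)),tool_delta(s,(.519,-.2326,.12)))
```

```text
[[318.43613995 298.48159791]] [[242.18069975 367.40798957]]
[-0.08042247 -0.0007711   0.19588709] [-0.08038157 -0.0007724   0.1198871 ]
```

View pics/w4t.png

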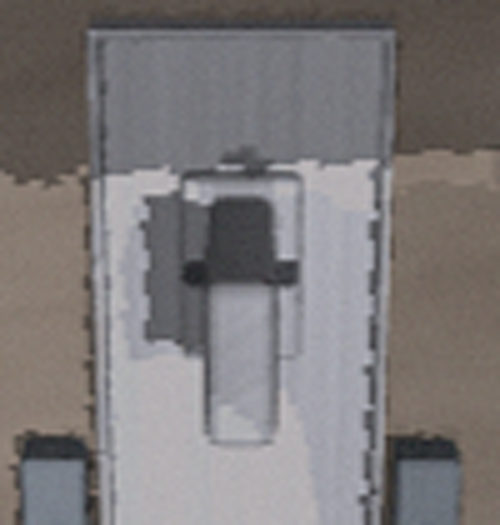

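Call:
arm_command:
  series:
    - [-0.015, 0, 0.015, 0, 0, 0]
    - [-0.025, -0.001, 0.03, 0, 0, 0]
    - [-0.025, 0, 0.035, 0, 0, 0]
    - [-0.012, 0, 0.025, 0, 0, 0]
    - [-0.003, 0, 0.015, 0, 0, 0]

```text
time_s: 8.35
tcp_pos: [0.5186, -0.2327, 0.1168]
tcp_rot: [0.087, 0.996, 0.0, -0.002]
ft_force: [-0.0, 0.3, 0.1]
opening: 0.051
```

Call:
arm_command:
  series:
    - [0, 0, 0, 0, 0, 0]
    - [0, 0, 0, 0, 0, 0]
    - [0, 0, 0, 0, 0, 0]

```text
time_s: 8.65
tcp_pos: [0.5184, -0.2328, 0.1214]
tcp_rot: [0.087, 0.996, -0.0, 0.001]
ft_force: [0.3, 0.9, -0.2]
opening: 0.051
```

Run:
```python
from h import *
s,f=wrist("w5"); print(s["tcp_pos"],s["tcp_rot"],tool_delta(s,(.519,-.2326,.044)))
```

```text
[ 0.51838405 -0.23282747  0.12141559] [ 8.69558262e-02  9.96211671e-01 -1.85382344e-04  9.77509579e-04] [-0.00041396  0.00034618  0.0774165 ]
```

View pics/w5.png

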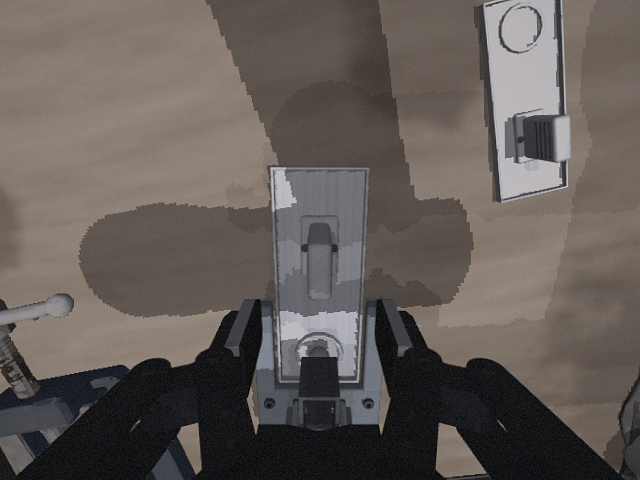

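The tab is centred between the open fingers at column ~319 and the ball is visible in the cup at (319,350). Descending to grip.

Call:
arm_command:
  series:
    - [0, 0, 0.012, 0, 0, 0]
    - [0, 0, 0.024, 0, 0, 0]
    - [0, 0, 0.024, 0, 0, 0]
    - [0, 0, 0.012, 0, 0, 0]
    - [0, 0, 0.004, 0, 0, 0]

```text
time_s: 9.2
tcp_pos: [0.5169, -0.2325, 0.043]
tcp_rot: [0.087, 0.996, 0.0, -0.001]
ft_force: [0.3, -0.1, -0.6]
opening: 0.0512
```

Call:
arm_command:
  series:
    - [0, 0, 0, 0, 0, 0]
    - [0, 0, 0, 0, 0, 0]
    - [0, 0, 0, 0, 0, 0]
    - [0, 0, 0, 0, 0, 0]

```text
time_s: 9.6
tcp_pos: [0.5183, -0.2327, 0.0452]
tcp_rot: [0.087, 0.996, -0.0, 0.001]
ft_force: [-0.7, 0.1, 0.6]
opening: 0.0509
```

Call:
arm_command:
  series:
    - [0, 0, 0, 0, 0, 0]
    - [0, 0, 0, 0, 0, 0]
    - [0, 0, 0, 0, 0, 0]
  grip: 0.22

```text
time_s: 9.9
tcp_pos: [0.5178, -0.2326, 0.0444]
tcp_rot: [0.087, 0.996, -0.0, 0.0]
ft_force: [0.3, -0.4, 0.2]
opening: 0.0192
```

Call:
arm_command:
  series:
    - [0, 0, 0, 0, 0, 0]
    - [0, 0, 0, 0, 0, 0]
    - [0, 0, 0, 0, 0, 0]
    - [0, 0, 0, 0, 0, 0]
  grip: 0

```text
time_s: 10.3
tcp_pos: [0.5178, -0.2326, 0.0445]
tcp_rot: [0.087, 0.996, -0.0, 0.0]
ft_force: [-1.0, 0.6, 2.2]
opening: 0.0135
```

Run:
```python
from h import *
s,f=wrist("w6"); print(s["tcp_pos"],s["tcp_rot"],s["opening"],s["ft_force"],s["torque"])
```

```text
[ 0.51781173 -0.23263721  0.04446089] [ 8.70121873e-02  9.96207244e-01 -2.06234397e-05  7.42016817e-05] 0.013475843104584845 [-0.99587377  0.64324788  2.1662583 ] [0.15946451 0.11524603 0.02434762]
```

View pics/w6.png

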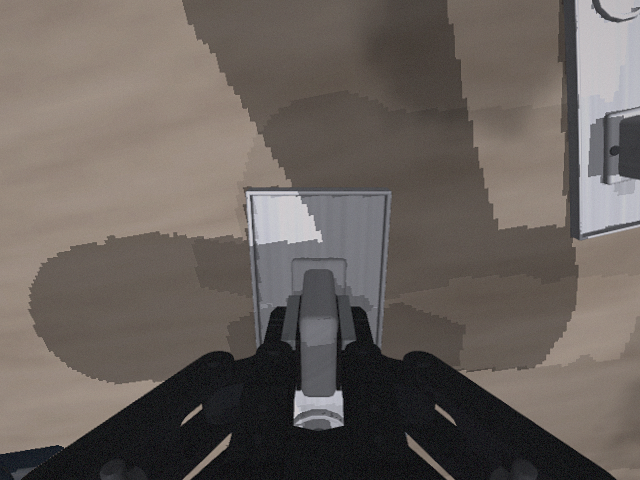

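Gripped (opening 13.5 mm, the tab being 14 mm). Now drawing straight out along tool +x, gently ramped.

Call:
arm_command:
  series:
    - [0.001, 0, 0, 0, 0, 0]
    - [0.003, 0, 0, 0, 0, 0]
    - [0.005, 0, 0, 0, 0, 0]
    - [0.007, 0, 0, 0, 0, 0]
    - [0.008, 0, 0, 0, 0, 0]

```text
time_s: 10.85
tcp_pos: [0.4939, -0.2285, 0.0445]
tcp_rot: [0.087, 0.996, -0.0, 0.001]
ft_force: [5.0, -2.1, 1.3]
opening: 0.013
```

Call:
arm_command:
  series:
    - [0.009, 0, 0, 0, 0, 0]
    - [0.009, 0, 0, 0, 0, 0]
    - [0.009, 0, 0, 0, 0, 0]
    - [0.008, 0, 0, 0, 0, 0]
    - [0.007, 0, 0, 0, 0, 0]

```text
time_s: 11.35
tcp_pos: [0.4521, -0.2211, 0.0445]
tcp_rot: [0.087, 0.996, -0.0, 0.0]
ft_force: [-1.0, 0.1, 0.5]
opening: 0.0135
```

Call:
arm_command:
  series:
    - [0.005, 0, 0, 0, 0, 0]
    - [0.003, 0, 0, 0, 0, 0]
    - [0.001, 0, 0, 0, 0, 0]
    - [0, 0, 0, 0, 0, 0]
    - [0, 0, 0, 0, 0, 0]

```text
time_s: 11.85
tcp_pos: [0.4438, -0.2196, 0.0444]
tcp_rot: [0.087, 0.996, 0.0, -0.0]
ft_force: [-0.1, 1.2, 4.7]
opening: 0.0131
```

Run:
```python
from h import *
s=robot.read_state(); a=grab("scene","s7"); b=grab("side","d7"); print(s["tcp_pos"],s["tcp_rot"],s["opening"],s["ft_force"],s["torque"])
A=cv2.resize(a["img"][250:330,330:430],None,fx=4,fy=4,interpolation=cv2.INTER_CUBIC);B=cv2.resize(b["img"][225:305,320:420],None,fx=4,fy=4,interpolation=cv2.INTER_CUBIC)
cv2.imwrite("pics/s7c.png",np.hstack([A,B]))
```

```text
[ 0.44376314 -0.21960197  0.04443415] [ 8.70667306e-02  9.96202434e-01  2.36701043e-05 -3.08028707e-04] 0.013075294713261649 [-0.07483577  1.22084425  4.70786367] [ 0.14863845 -0.20745468  0.02662585]
```

View pics/s7c.png

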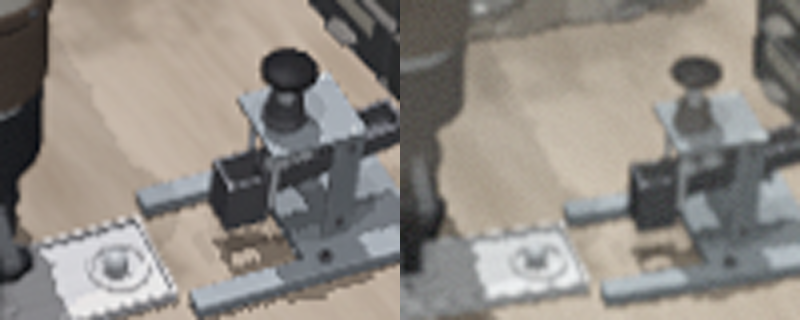

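The tray is out by 75 mm with the ball sitting in its cup (left crop (118,262)); the feeder is undisturbed. Lifting level, smoothly.

Call:
arm_command:
  series:
    - [0, 0, -0.001, 0, 0, 0]
    - [0, 0, -0.003, 0, 0, 0]
    - [0, 0, -0.006, 0, 0, 0]
    - [0, 0, -0.009, 0, 0, 0]
    - [0, 0, -0.011, 0, 0, 0]

```text
time_s: 12.45
tcp_pos: [0.4433, -0.2196, 0.0747]
tcp_rot: [0.087, 0.996, 0.0, -0.001]
ft_force: [-1.1, 0.8, -3.0]
opening: 0.0134
```

Call:
arm_command:
  series:
    - [0, 0, -0.012, 0, 0, 0]
    - [0, 0, -0.013, 0, 0, 0]
    - [0, 0, -0.013, 0, 0, 0]
    - [0, 0, -0.013, 0, 0, 0]
    - [0, 0, -0.012, 0, 0, 0]

```text
time_s: 12.95
tcp_pos: [0.4438, -0.2196, 0.1388]
tcp_rot: [0.087, 0.996, 0.0, 0.0]
ft_force: [0.2, -0.2, -2.1]
opening: 0.0134
```

Call:
arm_command:
  series:
    - [0, 0, -0.011, 0, 0, 0]
    - [0, 0, -0.009, 0, 0, 0]
    - [0, 0, -0.006, 0, 0, 0]
    - [0, 0, -0.003, 0, 0, 0]
    - [0, 0, -0.001, 0, 0, 0]

```text
time_s: 13.45
tcp_pos: [0.4438, -0.2196, 0.1674]
tcp_rot: [0.087, 0.996, 0.0, -0.0]
ft_force: [0.3, -0.2, -2.7]
opening: 0.0136
```

Run:
```python
from h import *
s,w=wrist("w8"); a=grab("scene","s8"); b=grab("side","d8"); print(s["time_s"],s["tcp_pos"],s["tcp_rot"],s["opening"],s["ft_force"],s["torque"])
A=cv2.resize(a["img"][170:330,260:420],None,fx=2.5,fy=2.5,interpolation=cv2.INTER_CUBIC);B=cv2.resize(b["img"][160:320,260:420],None,fx=2.5,fy=2.5,interpolation=cv2.INTER_CUBIC)
cv2.imwrite("pics/s8c.png",np.hstack([A,B]))
```

```text
13.45 [ 0.44378551 -0.21959084  0.16740846] [ 8.71094523e-02  9.96198743e-01  5.97810134e-05 -6.12851111e-05] 0.013614600964676043 [ 0.28017479 -0.15504341 -2.66122612] [-0.02559365  0.10679216  0.02765348]
```

View pics/s8c.png

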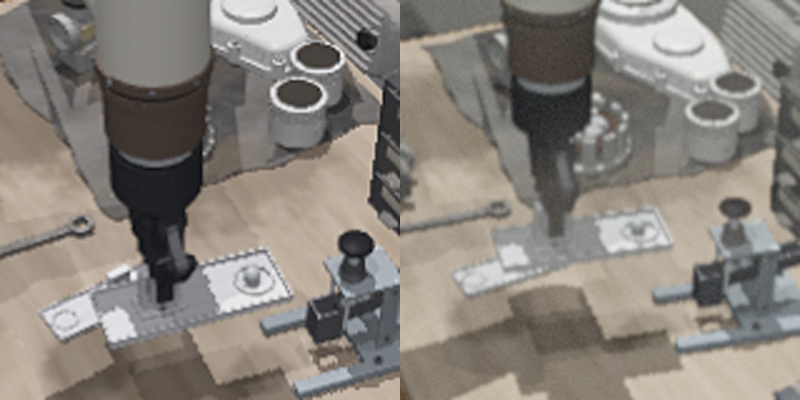

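View pics/w8.png

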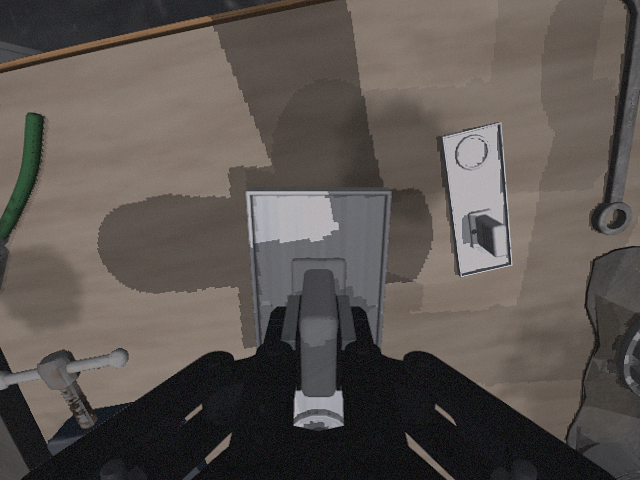

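Tray level in the grip, ball still in its cup. Now measuring the basket from the unobscured first pictures by fitting a circle to the teeth tops.

Run:
```python
import cv2
a=cv2.imread("pics/scene0.png")[190:250,290:360]; b=cv2.imread("pics/side0.png")[185:245,300:370]
import numpy as np
cv2.imwrite("pics/bk.png",cv2.resize(a,None,fx=10,fy=10,interpolation=cv2.INTER_CUBIC)); cv2.imwrite("pics/bk2.png",cv2.resize(b,None,fx=10,fy=10,interpolation=cv2.INTER_CUBIC))
```

```text
(no output)
```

View pics/bk.png

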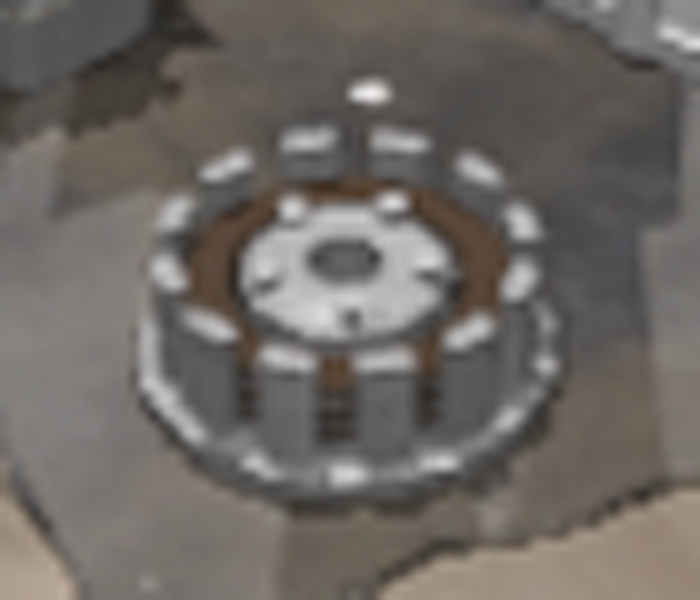

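View pics/bk2.png

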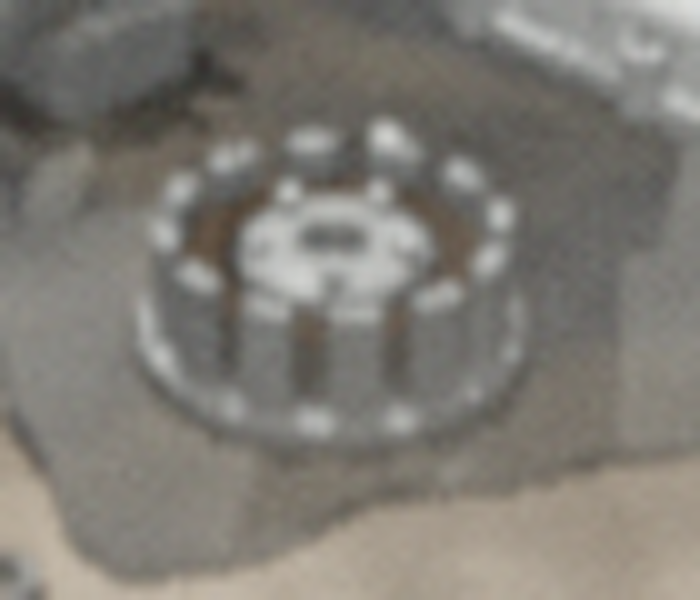

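Run:
```python
from h import *
from scipy.optimize import least_squares
a,b=load("scene0"),load("side0")
P=np.array([(308,138),(400,140),(478,168),(522,220),(520,278),(470,330),(386,358),(288,358),(210,326),(168,270),(176,212),(228,164)])/10+[290,190]
Q=np.array([(312,140),(385,138),(462,174),(500,215),(490,258),(438,294),(356,308),(268,304),(198,274),(166,234),(182,188),(234,154)])/10+[300,185]
for f,p in((a,P),(b,Q)):
  for z in (.047,.050):
    X=onz(f,p,z)[:,:2]; r=least_squares(lambda c:np.linalg.norm(X-c[:2],axis=1)-c[2],[.62,.1,.05]); print(z,r.x.round(4),np.abs(r.fun).max().round(4))
print("hub",onz(a,[(290+34.4,190+25.8)],.045),onz(b,[(300+33.2,185+23.6)],.045),tri([a,b],[(324.4,215.8),(333.2,208.6)]))
```

```text
0.047 [0.6226 0.1026 0.0517] 0.0005
0.05 [0.6208 0.0993 0.0516] 0.0005
0.047 [0.6237 0.1051 0.0516] 0.0025
0.05 [0.6217 0.1006 0.0515] 0.0025
hub [[0.62056693 0.10007224 0.045     ]] [[0.62121526 0.10067985 0.045     ]] (array([0.62008407, 0.0987077 , 0.04627376]), [np.float64(0.00023499534940987822), np.float64(0.00023499534941017405)])
```

Run:
```python
from h import *
a,b=load("s8"),load("d8"); s=robot.read_state(); w=load("w8")
x=tri([a,b],[(361.2,282),(355.2,252.8)]); print(x, s["tcp_pos"]); 
u=np.array([.9845,-.1754,0]); print(s["tcp_pos"]+.091*u+[0,0,-.036])
print(tool_delta(s,(.5314,.116,.130)))
```

```text
(array([ 0.53100127, -0.23666751,  0.12600207]), [np.float64(0.0007232863460863557), np.float64(0.0007232863460863438)]) [ 0.44359148 -0.21958299  0.16684682]
[ 0.53318098 -0.23554439  0.13084682]
[-0.02825686  0.34572812  0.03684538]
```

Call:
arm_command:
  series:
    - [0, 0.003, 0, 0, 0, 0]
    - [0, 0.006, 0, 0, 0, 0]
    - [0, 0.009, 0, 0, 0, 0]
    - [0, 0.012, 0, 0, 0, 0]
    - [-0.001, 0.015, 0, 0, 0, 0]

```text
time_s: 14.1
tcp_pos: [0.4527, -0.1745, 0.1673]
tcp_rot: [0.087, 0.996, 0.0, -0.0]
ft_force: [-0.1, 0.3, -2.1]
opening: 0.0134
```

Call:
arm_command:
  series:
    - [-0.001, 0.018, 0, 0, 0, 0]
    - [-0.002, 0.02, 0, 0, 0, 0]
    - [-0.002, 0.022, 0, 0, 0, 0]
    - [-0.002, 0.022, 0, 0, 0, 0]
    - [-0.002, 0.022, 0, 0, 0, 0]

```text
time_s: 14.6
tcp_pos: [0.4797, -0.0728, 0.1674]
tcp_rot: [0.087, 0.996, 0.0, 0.0]
ft_force: [1.0, 0.3, -1.0]
opening: 0.0131
```

Call:
arm_command:
  series:
    - [-0.002, 0.022, 0, 0, 0, 0]
    - [-0.002, 0.022, 0, 0, 0, 0]
    - [-0.002, 0.022, 0, 0, 0, 0]
    - [-0.002, 0.022, 0, 0, 0, 0]
    - [-0.002, 0.022, 0, 0, 0, 0]

```text
time_s: 15.1
tcp_pos: [0.5084, 0.0338, 0.1674]
tcp_rot: [0.087, 0.996, 0.0, 0.0]
ft_force: [0.8, -0.5, -1.8]
opening: 0.0133
```

Call:
arm_command:
  series:
    - [-0.002, 0.02, 0, 0, 0, 0]
    - [-0.002, 0.018, 0, 0, 0, 0]
    - [-0.002, 0.015, 0, 0, 0, 0]
    - [-0.001, 0.012, 0, 0, 0, 0]
    - [-0.001, 0.009, 0, 0, 0, 0]

```text
time_s: 15.6
tcp_pos: [0.5294, 0.1044, 0.1672]
tcp_rot: [0.087, 0.996, -0.0, -0.0]
ft_force: [0.4, -0.9, -2.3]
opening: 0.0135
```

Call:
arm_command:
  series:
    - [0, 0.006, 0, 0, 0, 0]
    - [0, 0.004, 0, 0, 0, 0]
    - [0, 0.002, 0, 0, 0, 0]
    - [0, 0.001, 0, 0, 0, 0]
    - [0, 0, 0, 0, 0, 0]

```text
time_s: 16.1
tcp_pos: [0.5314, 0.116, 0.1674]
tcp_rot: [0.087, 0.996, -0.0, -0.0]
ft_force: [0.8, -0.1, -2.4]
opening: 0.0131
```

Call:
arm_command:
  series:
    - [0, 0, 0, 0, 0, 0]
    - [0, 0, 0, 0, 0, 0]

```text
time_s: 16.3
tcp_pos: [0.5314, 0.116, 0.1673]
tcp_rot: [0.087, 0.996, -0.0, -0.0]
ft_force: [-0.3, -0.7, -2.1]
opening: 0.0134
```

Run:
```python
from h import *
s=robot.read_state(); a=grab("scene","s9"); b=grab("side","d9"); print(s["time_s"],s["tcp_pos"],s["tcp_rot"],s["opening"],s["ft_force"],s["torque"])
print(tool_delta(s,(.5314,.116,.130)))
A=cv2.resize(a["img"][150:280,240:400],None,fx=2.5,fy=2.5,interpolation=cv2.INTER_CUBIC);B=cv2.resize(b["img"][140:270,250:410],None,fx=2.5,fy=2.5,interpolation=cv2.INTER_CUBIC)
cv2.imwrite("pics/s9c.png",np.hstack([A,B]))
```

```text
16.3 [0.53142227 0.11598663 0.16734871] [ 8.72566929e-02  9.96185861e-01 -7.81646779e-06 -8.11924786e-06] 0.01341083121090062 [-0.2906991  -0.65954304 -2.10798721] [ 0.01719728  0.05112921 -0.03258273]
[2.37004564e-05 9.92982419e-06 3.73487098e-02]
```

View pics/s9c.png

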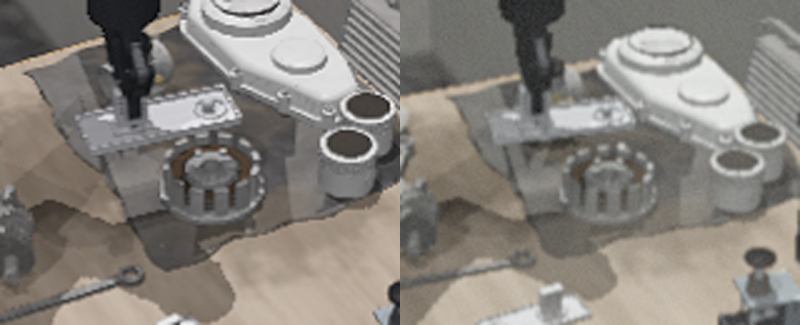

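The ball is still in the cup over the basket. Lowering gently to about 3.5 cm above it.

Call:
arm_command:
  series:
    - [0, 0, 0.001, 0, 0, 0]
    - [0, 0, 0.003, 0, 0, 0]
    - [0, 0, 0.005, 0, 0, 0]
    - [0, 0, 0.006, 0, 0, 0]
    - [0, 0, 0.007, 0, 0, 0]

```text
time_s: 16.9
tcp_pos: [0.5314, 0.1162, 0.1447]
tcp_rot: [0.087, 0.996, -0.0, -0.0]
ft_force: [-0.3, 0.5, -2.6]
opening: 0.013
```

Call:
arm_command:
  series:
    - [0, 0, 0.006, 0, 0, 0]
    - [0, 0, 0.005, 0, 0, 0]
    - [0, 0, 0.003, 0, 0, 0]
    - [0, 0, 0.001, 0, 0, 0]
    - [0, 0, 0, 0, 0, 0]

```text
time_s: 17.4
tcp_pos: [0.5316, 0.1163, 0.1303]
tcp_rot: [0.087, 0.996, -0.0, 0.0]
ft_force: [0.7, 0.4, -2.1]
opening: 0.0134
```

Call:
arm_command:
  series:
    - [0, 0, 0, 0, 0, 0]
    - [0, 0, 0, 0, 0, 0]
    - [0, 0, 0, 0, 0, 0]
    - [0, 0, 0, 0, 0, 0]
    - [0, 0, 0, 0, 0, 0]

```text
time_s: 17.9
tcp_pos: [0.5315, 0.1163, 0.1304]
tcp_rot: [0.087, 0.996, 0.0, 0.0]
ft_force: [-0.3, -0.6, -3.2]
opening: 0.0135
```

Run:
```python
from h import *
s,w=wrist("w10"); a=grab("scene","s10"); b=grab("side","d10"); print(s["time_s"],s["tcp_pos"],s["tcp_rot"],s["opening"],s["ft_force"],s["torque"],np.abs(s["qvel"]).max())
A=cv2.resize(a["img"][180:260,280:360],None,fx=5,fy=5,interpolation=cv2.INTER_CUBIC);B=cv2.resize(b["img"][165:245,290:370],None,fx=5,fy=5,interpolation=cv2.INTER_CUBIC)
cv2.imwrite("pics/s10c.png",np.hstack([A,B]))
```

```text
17.9 [0.53150862 0.11626265 0.13040006] [8.70626369e-02 9.96202836e-01 4.34695151e-05 7.33874327e-05] 0.013484061563469074 [-0.33349932 -0.61124739 -3.21792517] [-0.01274272  0.09335219 -0.01095015] 0.004034350307728343
```

View pics/s10c.png

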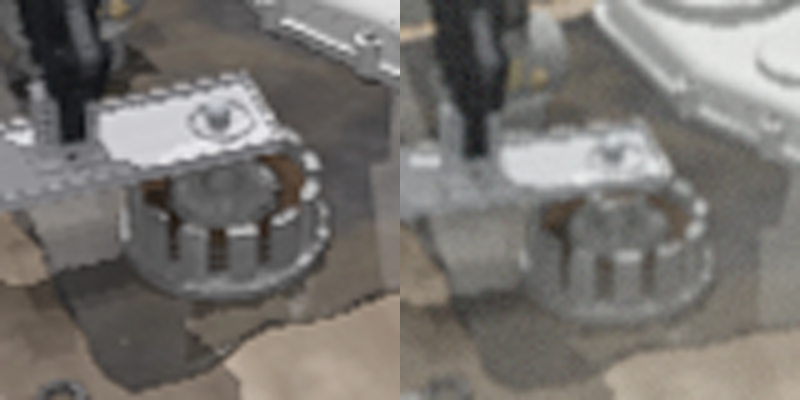

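View pics/s10.png

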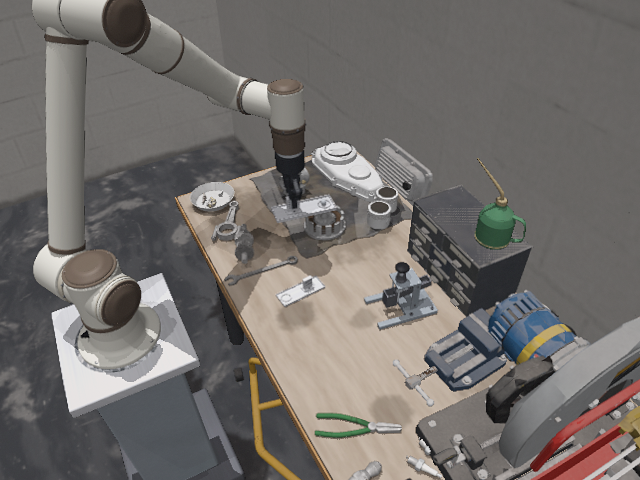

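View pics/w10.png

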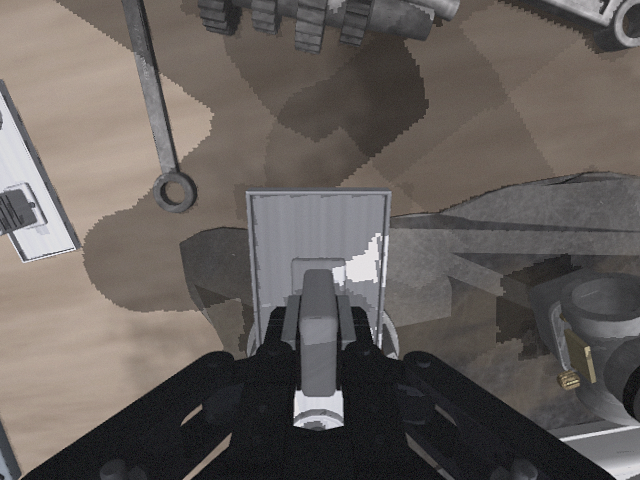

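Run:
```python
from h import *
a,b=load("s10"),load("d10")
print(tri([a,b],[(324.4,204.4),(333,196)]), onz(a,[(324.4,204.4)],.094),onz(b,[(333,196)],.094))
u=np.array([.9845,-.1754,0]); print(np.array([.5315,.1163,.1304])+.091*u)
# feeder/others unchanged?
z=load("scene0"); d=cv2.absdiff(a["img"],z["img"]).max(2)
for n,(x0,y0,x1,y1) in dict(decoy=(278,272,326,305),head=(390,258,416,280),base=(410,285,438,318),spanner=(225,255,298,285),basketlow=(303,228,346,242)).items(): print(n,(d[y0:y1,x0:x1]>50).mean().round(3))
```

```text
(array([0.61132222, 0.08135878, 0.10214457]), [np.float64(0.00012903451251412758), np.float64(0.00012903451251436882)]) [[0.61615627 0.09066004 0.094     ]] [[0.61727792 0.09428303 0.094     ]]
[0.6210895 0.1003386 0.1304   ]
decoy 0.041
head 0.0
base 0.0
spanner 0.283
basketlow 0.098
```

The fixed cameras put the cup about 8 mm short of where the arm pose says it is. They also showed a 3–5 mm bias against the wrist camera at the feeder. I'll check the basket centre independently in the first wrist picture.

Run:
```python
import cv2
w=cv2.imread("pics/w1.png")[225:350,550:640]; cv2.imwrite("pics/w1b.png",cv2.resize(w,None,fx=6,fy=6,interpolation=cv2.INTER_CUBIC)[:600])
s=cv2.imread("pics/s10.png")[190:220,300:350]; d=cv2.imread("pics/d10.png")[180:210,310:360]
import numpy as np
cv2.imwrite("pics/cup.png",np.vstack([cv2.resize(i,None,fx=10,fy=10,interpolation=cv2.INTER_CUBIC) for i in (s,d)]))
```

```text
(no output)
```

View pics/w1b.png

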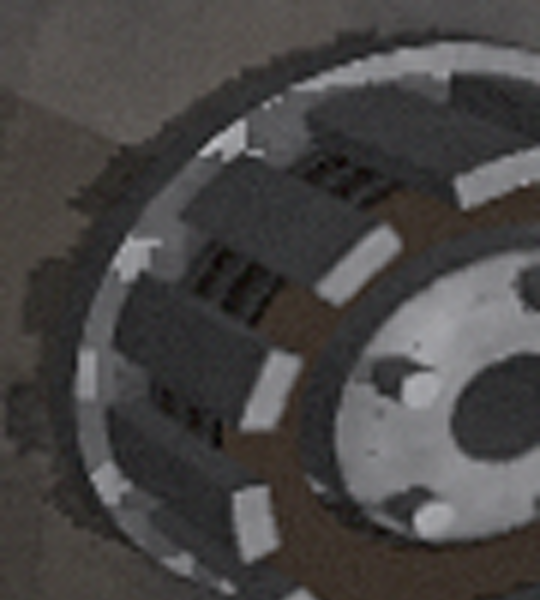

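View pics/cup.png

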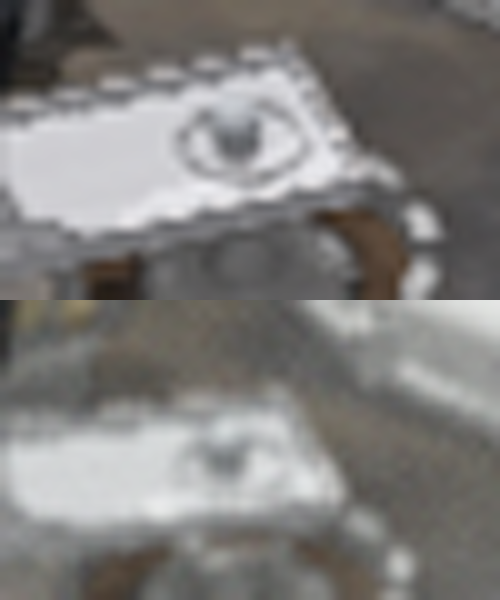

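Run:
```python
from h import *
from scipy.optimize import least_squares
f=load("w1"); C=lambda p:np.array(p)/6.+[550,225]
T=onz(f,C([(360,265),(270,390),(255,522),(512,176)]),.05)[:,:2]
r=least_squares(lambda c:np.linalg.norm(T-c,axis=1)-.0516,[.62,.1]); print("teeth",r.x,r.fun)
for z in(.006,.010):
  F=onz(f,C([(80,420),(90,330),(125,240),(200,148),(300,85),(400,52),(500,42),(110,510)]),z)[:,:2]
  r=least_squares(lambda c:np.linalg.norm(F-c[:2],axis=1)-.0605,[.62,.1]); print("flange",z,r.x,r.fun.round(4))
print("hole",onz(f,C([(515,406)]),.043))
a,b=load("s10"),load("d10")
print(tri([a,b],[(324.3,203.5),(333.7,196.6)]), onz(a,[(324.3,203.5)],.094),onz(b,[(333.7,196.6)],.094))
```

```text
teeth [0.62381314 0.10303783] [ 0.00016913  0.0002535  -0.00031348 -0.00027699]
flange 0.006 [0.62704227 0.10900229] [ 0.     -0.0007  0.0001  0.0005 -0.0003 -0.0004  0.001   0.0009]
flange 0.01 [0.62503279 0.10626268] [-0.0001 -0.0006  0.0002  0.0006 -0.0003 -0.0006  0.0006  0.0005]
hole [[0.62475762 0.10597149 0.043     ]]
(array([0.62464301, 0.10628609, 0.08369404]), [np.float64(0.00039626512388099886), np.float64(0.000396265123881158)]) [[0.61787968 0.09438782 0.094     ]] [[0.61774477 0.09014231 0.094     ]]
```

The wrist camera gives the basket centre at about (0.6245, 0.105), and the fixed cameras relative to each other point the same way. Correcting the cup by about 4–6 mm.

Call:
arm_command:
  series:
    - [0, 0.001, 0, 0, 0, 0]
    - [-0.001, 0.001, 0, 0, 0, 0]
    - [-0.001, 0.002, 0, 0, 0, 0]
    - [-0.001, 0.001, 0, 0, 0, 0]
    - [0, 0, 0, 0, 0, 0]

```text
time_s: 18.55
tcp_pos: [0.5355, 0.1209, 0.1303]
tcp_rot: [0.087, 0.996, 0.0, 0.0]
ft_force: [-0.0, 0.0, -2.4]
opening: 0.0132
```

Call:
arm_command:
  series:
    - [0, 0, 0, 0, 0, 0]
    - [0, 0, 0, 0, 0, 0]
    - [0, 0, 0, 0, 0, 0]
    - [0, 0, 0, 0, 0, 0]
    - [0, 0, 0, 0, 0, 0]

```text
time_s: 19.05
tcp_pos: [0.5353, 0.1206, 0.1303]
tcp_rot: [0.087, 0.996, -0.0, 0.0]
ft_force: [-0.3, 0.3, -2.2]
opening: 0.0133
```

Run:
```python
from h import *
s=robot.read_state(); a=grab("scene","s11"); b=grab("side","d11"); print(s["time_s"],s["tcp_pos"],s["tcp_rot"],s["opening"],s["ft_force"],np.abs(s["qvel"]).max())
print("cup",s["tcp_pos"]+.091*np.array([.9845,-.1754,0]))
cv2.imwrite("pics/s11c.png",np.hstack([cv2.resize(i,None,fx=5,fy=5,interpolation=cv2.INTER_CUBIC) for i in (a["img"][180:260,280:360],b["img"][165:245,290:370])]))
cv2.imwrite("pics/s11f.png",cv2.resize(a["img"][250:345,265:445],None,fx=4.4,fy=4.4,interpolation=cv2.INTER_CUBIC))
```

```text
19.05 [0.53528263 0.12062751 0.13031618] [ 8.70809606e-02  9.96201238e-01 -7.50020738e-06  1.97649415e-06] 0.01330631132864 [-0.33208244  0.2897454  -2.20791464] 0.0014547855710395651
cup [0.62487213 0.10466611 0.13031618]
```

View pics/s11c.png

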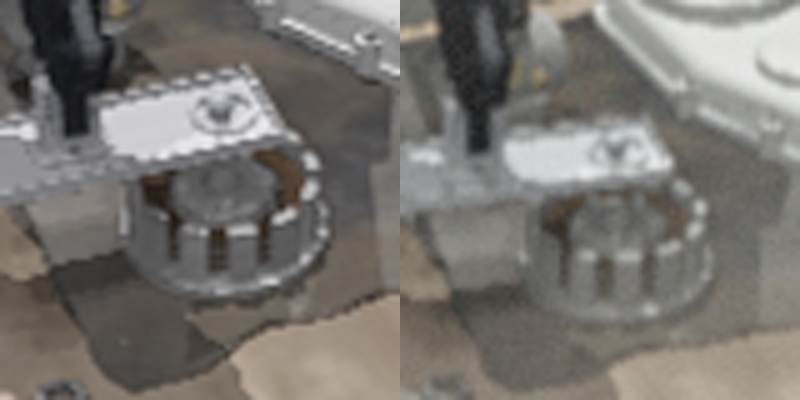

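View pics/s11f.png

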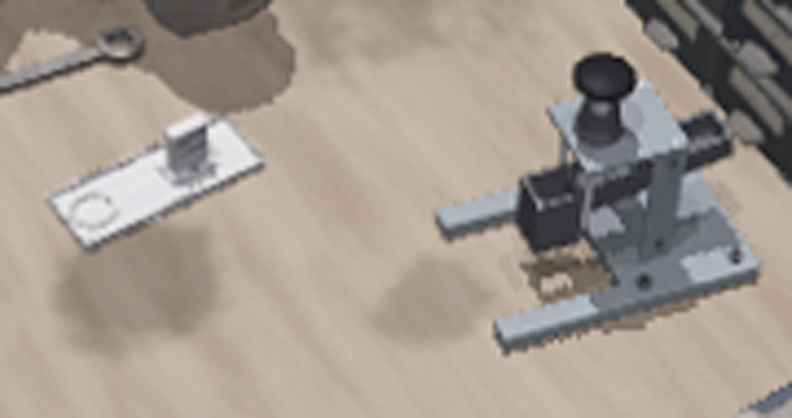

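The ball is in the cup, level and still over the basket's middle. The feeder, plunger (up) and small tray are unmoved, and the bright spot under the outlet is light falling through it. Handing in.

Run:
```python
from rig import robot
print(robot.sign_off())
```

```text
the job is handed in; nothing more can be done
None
```

The job is handed in at about 19 s. I pressed the plunger once to its stop and held it for over a second (about 10 N). After it came back up, I drew the tray 75 mm straight out, lifted it level and carried it to the clutch basket. The arm is still holding it there.

**Last checks**
- **Ball:** one ball lies in the cup, seen in both fixed cameras. The next ball was seen still in the race after the stroke; I did not see the third one separately.
- **Pose:** the tray is level and still, with the grip at 13.3 mm on the 14 mm tab. By the arm's pose the cup is at (0.625, 0.105), with the tray's underside about 3.5 cm above the basket. The wrist force is no more than roughly the tray's weight, so nothing is touching.
- **Surroundings:** the feeder, plunger (up) and smaller tray look unmoved in the last close-up. The other items I only checked by eye in the wide views.

**Disagreement:** the fixed cameras read several millimetres differently from the arm pose and wrist camera, and their own cup height was uncertain by about ±8 mm. The wrist camera put the basket at about (0.6245, 0.105), so I moved the cup 4–6 mm onto that. I did not re-measure it afterwards. I take the cup to be within about 5 mm of the basket's middle.

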